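# Square up the cut loaf and show its crumb to the inspection camera

## Robot

A 6-joint arm with a two-finger parallel gripper is mounted at the origin on the work surface. World frame = base frame: x ahead of the robot, y to its left, z up, the work surface at z = 0. Lengths are in m, angles in rad, forces in N, time in s.
With the tool pointing down it reaches from about 0.25 to 0.725 m from the base axis. Payload 4 kg.
Tool frame: the origin (TCP) lies at the very end of the fingers, on their centre line; the grasp point (between the pads) lies 19 mm behind it; z points along the fingers, y is the line along which they close (so a half turn about z gives the same grasp; the last joint's range is limited). The gripper opens to 85 mm and grips with 20 to 120 N. Pads are 22 mm wide; open, the fingers measure 114 mm over their backs; the gripper's body (76 mm by 85 mm) begins 54 mm behind the grasp point. The pads swing forward as they close: fully open they stand 13 mm farther back than shut.
Start: joints at [-1.211, 0.241, 0.005, 1.335, 0, 1.571], TCP at [0.176, -0.468, 0.231] pointing down, gripper open.
Joint ranges: [-2.72, 2.72], [-1.05, 1.87], [-1.09, 1.28], [-1.99, 2.15], [-1.42, 1.44], [-3.14, 3.14]. Speed limits (rad/s): [2.79, 2.79, 3.14, 3.14, 3.14, 3.14].

## Interface

Orientations are given as a unit quaternion [x, y, z, w].
In Python, from workcell import * gives the robot as it stands. The module is installed in compiled form; this text tells all that it offers.
- The arm moves only by the tool send_rows, never from a script. Its argument "steps" is text: rows parted by semicolons, each of 7 numbers parted by spaces: the opening, from -1 (shut) to 1 (fully open), then the shift along the world's x, y, z in m, then the turn, a rotation vector about the world's x, y, z in rad. A call has exactly 5 rows; each row shifts and turns the commanded pose from where the row before left it; what a row does not reach is not made up. A row lasts 1/12 s, in which the tool goes at most 41.7 mm and 7.16 degrees, less where a joint would pass 70% of its speed; a pose out of reach is approached as far as the arm can. A call is refused whole if a number of a shift passes 0.0417 or a number of a turn 0.125, either way. A call with a gripper value outside its range is refused whole. The fingers move at their own pace and stop on an object; the grip force is fixed at half the most. Time passes only in rows, so rows that do not move let the fingers close, or fill a call up. It gives the time, the measured TCP pose, the force, the opening and the grip force at its end, in the units of the state.
- get_obs(): the state, without advancing time (a new reading comes with each control period).
- camera(name): name is "side" or "top" or "wrist"; returns a dict with "frame" (400x640x3 uint8, red, green, blue), "range_z" (400x640 float32, m along the optical axis (not along the pixel's ray), 0 where there is no reading), "camera_matrix" (3x3 intrinsics, pixels), "extrinsics" (4x4, takes a point from world to camera coordinates); the wrist camera has in their place "T_tool_cam" (4x4, takes a point from camera to tool coordinates, whose origin is the TCP and whose axes are the flange's). Camera axes: x right, y down, z forward; pixel columns grow to the right and rows downward; lengths in m; the calibration is good to about 2 mm. A picture is of the moment at which its call begins: read the wrist's pose just before it.
- job_done(): hands the job in; it is judged then, once.
The state is a dict: "clock": time; "joint_pos": joint angles; "joint_vel": joint speeds; "tau": joint torques, N m; "eef_pos": TCP position; "tool_rot": TCP orientation; "ft_force": force on the tool from outside, world axes, zero at the start; "ft_torque": the same for the moment, N m; "grip_width": finger opening in m; "grasp_force": force on a finger pad.
Only numpy, scipy, OpenCV 4.12 (cv2) and the standard library are available. Lean on these libraries where they do the work, as an engineer would, in place of code of your own. Each camera call takes 0.05 s, during which the arm holds its last target. There are 200 camera calls.

## Task

Slide the cut loaf along the wooden board until it is squared up against the stops: one long side flat along the far fence and its pale cut face against the end block. Then pick it up and show the cut face to the inspection camera: hold the loaf in the air, right way up, with the cut face centred in front of the lens and square to the camera's slightly downward view, 100 mm from the front of the lens. Finish while still holding it steady there, without putting it down, and leave the camera, roll, jar, mug and knife alone.

Things in the scene. Friction and masses are not known exactly. Their poses are not given: they have to be found in the camera images.
- loaf: Firm crusty half loaf, 140 long (x) x 56 wide (y) x 58 mm high (z), about 0.26 kg; flat upright long sides, rounded golden scored crown. Both ends flat: +x is the pale cut face, -x brown. Origin: centre of the underside, z up. Starts loose on the board, crown up, 25 to 75 mm short of the stops, cut face roughly towards the end block, up to 0.25 rad askew.
- cut_face (a point): Centre of the loaf's pale cut face, 70 mm from the loaf's origin along its x and 29 mm above its underside; axes as the loaf's.
- board: Fixed wooden board 260 (x) x 320 (y) x 18 mm thick, x roughly away from the robot (up to 0.25 rad), origin at the centre of its underside. Dark wooden stops rise to 44 mm above the table: a long fence on the far side and, on the right (-y), an end block. Squared up, the loaf's origin is at x +32, y -30, z +18 mm here and its x runs along the board's -y.
- fence (a point): Middle of the finger notch in the fence, on the plane of the fence's loaf-side face (board x +60, y -30 mm), at the board's top; board axes. The face looks to the board's -x. The fence runs from y -101 to +131 mm of the board, 14 mm thick and 26 mm above its top; in the notch, 62 mm long and centred here, it is only 8 mm high, so a finger fits over it behind the squared-up loaf.
- end_stop (a point): Middle of the end block's loaf-side face (board x +32, y -100 mm), at the board's top; board axes. The face is 36 mm wide (x) and looks to the board's +y; the block is 14 mm thick.
- camera: Fixed stand of the inspection camera, on the counter at the robot's right: dark steel base 120 x 140 x 16 mm and an aluminium post rising to 386 mm, 45 mm behind this origin. Origin on the counter straight below the camera head's origin; x is level, along the camera's view. Do not touch stand or camera.
- cam_head: Grey camera head (60 x 58 x 50 mm) with a black 40 mm lens barrel, clamped to the stand's post; its height differs each time, then stays. Its x is the viewing direction out of the lens: roughly to +y (turned up to 0.3 rad) and 0.35 rad (20 degrees) below level; its y is level, its z upward. The front of the lens is 80 mm along x from this origin.
- lens (a point): Centre of the front of the lens, axes as the camera head's.
- focus (a point): Point in the air 100 mm in front of the lens on its viewing line, where the centre of the cut face must be; camera head's axes; about 180 to 260 mm above the table. Presented squarely, the loaf's x and y point against these x and y and its z along this z: pitched 0.35 rad, cut end up.
- roll: Small dark seeded roll, 60 mm across, 40 mm high, loose on the board's near right corner; origin at the centre of its underside. Leave alone.
- jam_jar: Amber jam jar with red cap, 64 mm across, 85 mm high, loose on the counter; origin at the centre of its underside. Leave alone.
- mug: White mug, 76 mm across, 90 mm high, handle at its +y, loose on the counter; origin at the centre of its underside. Leave alone.
- knife: Bread knife lying on the counter, about 310 mm long and 20 mm high, black handle to its -x, steel blade to its +x; origin near its middle, at table height. Leave alone.
There are look-alikes about, which are no part of the job. Of the things that look like the loaf, the smallest one is meant.

How it is judged:
On the way:
1. the loaf lies on the board, squared up against the fence and the end block (x of loaf in the frame of board between 0.027 and 0.037 m and y of loaf in the frame of board between -0.035 and -0.025 m and z of loaf in the frame of board below 0.022 m and angle between the x axis of loaf and the y axis of board, either way round below 0.06 rad), for 0.2 s.
At the end, for the whole second after the job is handed in: Loaf held by the fingers in the air, crown up and still, touching neither camera nor board; centre of the cut face within 20 mm of the point 100 mm in front of the lens, facing it, and the loaf's length and width within 0.16 rad of the camera's viewing line and width axis (distance between cut_face and focus below 0.02 m and angle between the x axis of loaf and the x axis of cam_head, either way round below 0.16 rad and angle between the y axis of loaf and the y axis of cam_head, either way round below 0.16 rad and x of loaf in the frame of cam_head above 0.22 m and angle between loaf's own z axis and vertical below 0.6 rad and height (world z) of loaf above 0.1 m and contact force between the fingers and loaf above 1 N and contact force between loaf and camera below 0.1 N and contact force between loaf and board below 0.1 N and linear speed of loaf below 0.02 m/s); the arm keeps its last pose, push and grip.
It fails at once if the roll, jar, mug or knife is moved by more than 20 mm (distance of any of roll, jam_jar, mug, knife from where it was at the start of the episode above 0.02 m).
It fails at once if the camera is bumped by the robot or the loaf (contact force between any of the arm, the fingers, loaf and camera above 2 N).
It also fails if it takes over 72 s, if anything falls off the work surface, if the arm or the gripper's body presses on something with over 40 N, if the wrist force passes 120 N, or if a joint passes its speed limit or range.

## Working session

There is one attempt and no reset: what is moved stays moved. The work goes in short steps, Python scripts to look and compute and a tool call to move; the robot and the scene stay as the last step left them, time stands still between calls to the robot, and variables do not carry over. Pictures are saved under pics/ and viewed, at most 10 in all, crops included, and the job is handed in when it is done.

Besides the shell and the picture viewer there is one more tool, called after "Request:" by a JSON object that holds its "api" and its "payload". send_rows: Moves the arm, as the interface text tells. Its arguments: {"type":"object","properties":{"steps":{"type":"string"}},"required":["steps"]}

```bash
mkdir -p pics; cat > h.py <<'E'
import numpy as np, cv2
from workcell import *
def cloud(c):
    K=c["camera_matrix"];z=c["range_z"];v,u=np.mgrid[:400,:640]
    P=np.stack([(u-K[0,2])/K[0,0]*z,(v-K[1,2])/K[1,1]*z,z],-1)
    T=np.linalg.inv(c["extrinsics"])
    W=P@T[:3,:3].T+T[:3,3]; W[z==0]=np.nan
    return W
E
python3 - <<'E'
from h import *
import pickle
a=camera("top");b=camera("side")
pickle.dump((a,b),open("c.pkl","wb"))
cv2.imwrite("pics/a.png",cv2.resize(np.vstack([a["frame"],b["frame"]])[:,:,::-1],(480,600)))
cv2.imwrite("pics/top.png",cv2.resize(a["frame"][:,:,::-1],(800,500)))
cv2.imwrite("pics/side.png",cv2.resize(b["frame"][:,:,::-1],(800,500)))
o=get_obs();print({k:np.round(v,3) for k,v in o.items()})
for c in(a,b):print(np.round(np.linalg.inv(c["extrinsics"]),3),c["camera_matrix"])
E
```

```text
{'clock': np.float64(0.1), 'joint_pos': array([-1.211,  0.241,  0.004,  1.335, -0.   ,  1.571]), 'joint_vel': array([-0.001, -0.   ,  0.004,  0.   ,  0.001,  0.   ]), 'tau': array([ 0.0000e+00, -3.7314e+01,  2.5301e+01,  1.1000e-02,  0.0000e+00,
        0.0000e+00]), 'eef_pos': array([ 0.176, -0.467,  0.231]), 'tool_rot': array([ 0.984,  0.179, -0.   , -0.001]), 'ft_force': array([ 0.012,  0.072, -0.013]), 'ft_torque': array([ 0.008, -0.022,  0.017]), 'grasp_force': np.float64(0.0), 'grip_width': np.float64(0.085)}
[[ 1.300e-02 -9.810e-01  1.930e-01  2.020e-01]
 [-1.000e+00 -1.400e-02 -7.000e-03 -1.000e-03]
 [ 9.000e-03 -1.930e-01 -9.810e-01  1.613e+00]
 [ 0.000e+00  0.000e+00  0.000e+00  1.000e+00]] [[461.08333396   0.         316.65759411]
 [  0.         461.08333396 204.16220675]
 [  0.           0.           1.        ]]
[[-0.728 -0.538  0.425  0.027]
 [-0.685  0.567 -0.457  0.496]
 [ 0.005 -0.624 -0.781  1.009]
 [ 0.     0.     0.     1.   ]] [[378.28317613   0.         321.6626462 ]
 [  0.         378.28317613 196.4402372 ]
 [  0.           0.           1.        ]]
```

View pics/top.png

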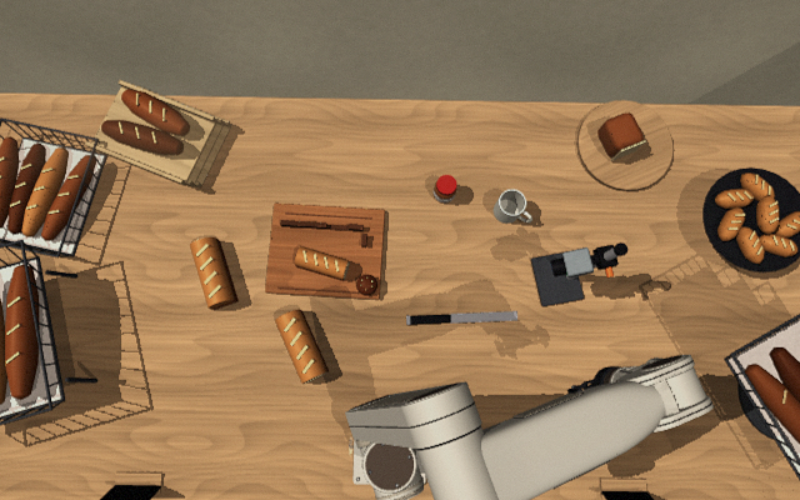

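View pics/side.png

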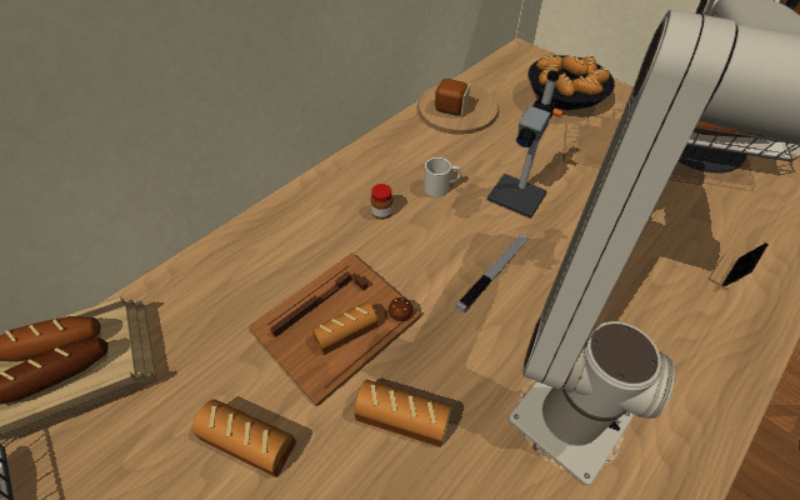

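The side-view (800x500) picture shows three loaf-like things:
- The loaf on the board, at side (345,328) and top (325,262).
- A larger loaf at side (242,437) and top (212,272).
- A larger loaf at side (402,412) and top (302,345).

The one on the board is the smallest and lies short of the stops, so it fits the description. I'll confirm it in one crop and measure.

```bash
python3 - <<'E'
from h import *
import pickle
a,b=pickle.load(open("c.pkl","rb"))
W=cloud(a);S=cloud(b)
x=a["frame"][155:245,205:315,::-1];y=b["frame"][195:325,190:340,::-1]
cv2.imwrite("pics/crop.png",np.hstack([cv2.resize(x,(430,352),interpolation=3),cv2.resize(y,(370,352),interpolation=3)]))
def rect(P,n):
    r=cv2.minAreaRect((P[:,:2]*1000).astype(np.float32)); print(n,len(P),np.round(r,1) if 0 else r, 'z',np.round(np.nanpercentile(P[:,2],[5,50,95]),3))
def sel(W,u,v,z0,z1):
    R=W[v[0]:v[1],u[0]:u[1]].reshape(-1,3);return R[(R[:,2]>z0)&(R[:,2]<z1)]
# top px = view*0.8
def comp(W,z0,z1,xy,rad=.25,n=''):
    R=W.reshape(-1,3);R=R[(R[:,2]>z0)&(R[:,2]<z1)&(np.hypot(R[:,0]-xy[0],R[:,1]-xy[1])<rad)]
    return R
for nm,(u,v) in dict(board=(325,250),loaf=(325,262),big1=(212,272),big2=(302,345),jar=(446,185),mug=(511,205),knife=(460,319),head=(578,262),roll=(367,285),fence=(320,225),end=(366,240)).items():
    print(nm,np.round(W[int(v*.8),int(u*.8)],3))
P=sel(W,(205,315),(155,245),.012,.03);rect(P,'board')
P=sel(W,(225,290),(192,228),.045,.2);rect(P,'loaf')
P=sel(W,(153,190),(188,248),.02,.2);rect(P,'big1')
P=sel(W,(221,262),(245,308),.02,.2);rect(P,'big2')
P=sel(W,(222,297),(172,187),.035,.055);rect(P,'fence')
P=sel(W,(222,300),(172,200),.035,.055);rect(P,'fence+end')
P=sel(W,(420,520),(185,250),.1,.5);rect(P,'cam'); 
P=sel(W,(420,480),(195,250),.008,.03);rect(P,'base')
E
```

```text
board [0.527 0.188 0.022]
loaf [0.485 0.18  0.077]
big1 [0.453 0.486 0.076]
big2 [0.26  0.234 0.08 ]
jar [ 0.702 -0.144  0.088]
mug [ 0.672 -0.341  0.005]
knife [ 0.341 -0.192  0.009]
head [ 0.451 -0.429  0.309]
roll [0.424 0.068 0.059]
fence [0.595 0.202 0.04 ]
end [0.553 0.075 0.044]
board 5136 ((541.7317504882812, 187.2414093017578), (319.9007263183594, 314.468017578125), 87.6161880493164) z [0.014 0.019 0.025]
loaf 704 ((487.4202575683594, 174.33013916015625), (123.96925354003906, 181.73541259765625), 1.7045120000839233) z [0.051 0.071 0.081]
big1 1302 ((455.86865234375, 493.202392578125), (189.38467407226562, 73.99484252929688), 20.017459869384766) z [0.036 0.071 0.081]
big2 1303 ((258.85009765625, 241.81695556640625), (187.3094024658203, 75.14352416992188), 26.124650955200195) z [0.046 0.072 0.081]
fence 217 ((594.24072265625, 199.2301025390625), (231.20065307617188, 16.396005630493164), 86.9954833984375) z [0.038 0.045 0.051]
fence+end 260 ((563.4774169921875, 194.36412048339844), (244.1440887451172, 77.32779693603516), 86.9954833984375) z [0.038 0.045 0.051]
cam 1059 ((446.4170227050781, -447.19769287109375), (72.17977905273438, 146.97994995117188), 7.58876371383667) z [0.279 0.306 0.387]
base 1072 ((460.95263671875, -482.4539489746094), (204.49526977539062, 197.2286834716797), 86.12744140625) z [0.01  0.017 0.023]
```

View pics/crop.png

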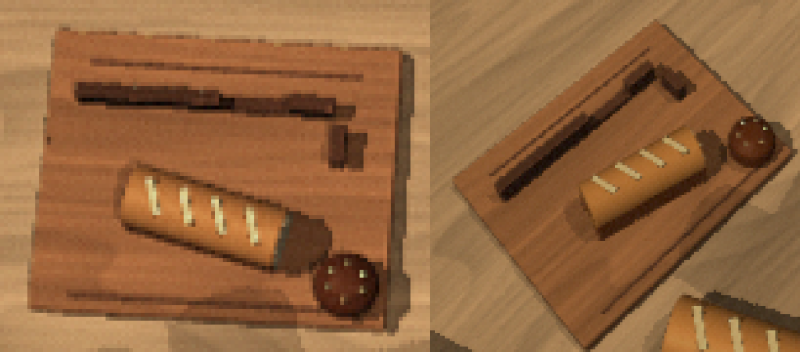

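The enlarged crop confirms it. The loaf on the board, at crop (205,218), measures about 140x56 mm, while the other two are about 187x75 mm. The roll at crop (346,285) lies close to the loaf's cut end. I'll move over the board now.

Request:
{"api": "send_rows", "payload": {"steps": "1 0.005 0.04 0.009 0 0 0.08;1 0.005 0.04 0.009 0 0 0.08;1 0.005 0.04 0.009 0 0 0.08;1 0.005 0.04 0.009 0 0 0.08;1 0.005 0.04 0.009 0 0 0.08"}}

```text
clock: 0.52
eef_pos: [0.2006, -0.266, 0.2761]
tool_rot: [0.928, 0.372, -0.0, -0.001]
ft_force: [0.7, 0.9, 1.0]
grip_width: 0.0856
grasp_force: 0.0
```

Request:
{"api": "send_rows", "payload": {"steps": "1 0.02 0.036 0 0 0 0.08;1 0.02 0.036 0 0 0 0.08;1 0.02 0.036 0 0 0 0.08;1 0.02 0.036 0 0 0 0.08;1 0.02 0.036 0 0 0 0.08"}}

```text
clock: 0.93
eef_pos: [0.3011, -0.0861, 0.2764]
tool_rot: [0.836, 0.549, 0.0, 0.0]
ft_force: [1.1, -0.3, -0.0]
grip_width: 0.0854
grasp_force: 0.0
```

Request:
{"api": "send_rows", "payload": {"steps": "1 0.02 0.036 0 0 0 0.03;1 0.02 0.036 0 0 0 0.03;1 0.02 0.036 0 0 0 0.02;1 0.02 0.036 0 0 0 0.02;1 0.02 0.036 0 0 0 0.02"}}

```text
clock: 1.35
eef_pos: [0.4012, 0.0943, 0.2761]
tool_rot: [0.802, 0.598, -0.0, 0.0]
ft_force: [1.0, -0.7, 0.5]
grip_width: 0.0855
grasp_force: 0.0
```

Request:
{"api": "send_rows", "payload": {"steps": "1 0.015 0.016 0 0 0 0.02;1 0.015 0.016 0 0 0 0;1 0.015 0.016 0 0 0 0;1 0 0 0 0 0 0;1 0 0 0 0 0 0"}}

```text
clock: 1.77
eef_pos: [0.446, 0.1406, 0.2753]
tool_rot: [0.796, 0.606, -0.001, -0.0]
ft_force: [0.6, -0.6, -0.4]
grip_width: 0.0851
grasp_force: 0.0
```

```bash
cat >> h.py <<'E'
from scipy.spatial.transform import Rotation as Ro
def wrist():
    o=get_obs();c=camera("wrist")
    T=np.eye(4);T[:3,:3]=Ro.from_quat(o["tool_rot"]).as_matrix();T[:3,3]=o["eef_pos"]
    c["extrinsics"]=np.linalg.inv(T@c["T_tool_cam"]);return c
E
python3 - <<'E'
from h import *
import pickle
w=wrist();a=camera("top");b=camera("side")
pickle.dump((w,a,b),open("c2.pkl","wb"))
print(np.round(np.linalg.inv(w["extrinsics"]),3))
s=b["frame"][20:180,380:500,::-1]
cv2.imwrite("pics/w.png",np.hstack([cv2.resize(w["frame"][:,:,::-1],(560,350)),cv2.resize(s,(240,350))]))
W=cloud(w).reshape(-1,3);S=cloud(b).reshape(-1,3);A=cloud(a).reshape(-1,3)
def rect(P,n):
    print(n,len(P),cv2.minAreaRect((P[:,:2]*1000).astype(np.float32)) if len(P) else '')
m=lambda W,z0,z1:W[(W[:,2]>z0)&(W[:,2]<z1)&(abs(W[:,0]-.53)<.2)&(abs(W[:,1]-.18)<.2)]
f=m(W,.04,.048); f=f[f[:,0]>.56];rect(f,'fence top')
l=m(W,.055,.09);rect(l,'loaf>.055+roll')
for n,P in(('S',S),('A',A)):
  h=P[(P[:,2]>.12)&(abs(P[:,0]-.45)<.12)&(abs(P[:,1]+.43)<.15)];
  print(n,len(h),np.round(np.percentile(h,[1,50,99],axis=0),3).tolist())
E
```

```text
[[ 0.964 -0.255 -0.076  0.466]
 [-0.266 -0.925 -0.271  0.209]
 [-0.001  0.281 -0.96   0.417]
 [ 0.     0.     0.     1.   ]]
fence top 1889 ((593.6196899414062, 170.6744842529297), (201.8011474609375, 36.84642028808594), 80.24250793457031)
loaf>.055+roll 9251 ((400.9130859375, 175.6006622314453), (221.72267150878906, 208.1417999267578), 74.4210205078125)
S 47 [[0.453, -0.499, 0.122], [0.459, -0.489, 0.136], [0.473, -0.483, 0.154]]
A 1061 [[0.42, -0.516, 0.265], [0.453, -0.449, 0.306], [0.487, -0.378, 0.39]]
```

View pics/w.png

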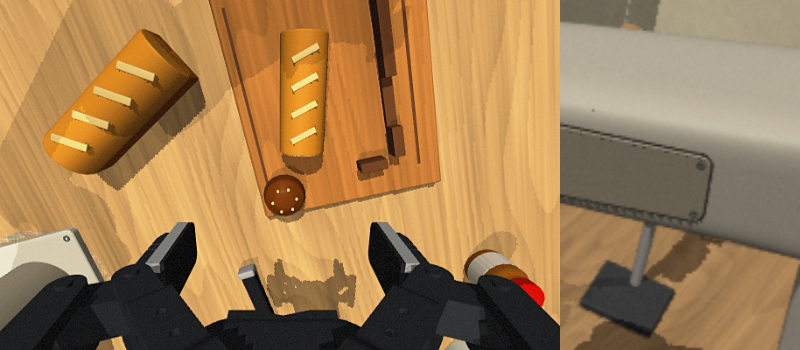

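The wrist view shows the loaf upright at (303,95), the end block at (372,164), the fence along column 385, and the roll clear at (285,195). Next I'll fit the loaf, board and camera head precisely.

```bash
python3 - <<'E'
from h import *
import pickle
w,a2,b2=pickle.load(open("c2.pkl","rb"));a,b=pickle.load(open("c.pkl","rb"))
W=cloud(w);k=640/560
def roi(W,u0,u1,v0,v1):return W[v0:v1,u0:u1].reshape(-1,3)
L=roi(W,305,385,25,200);L=L[(L[:,2]>.03)&(L[:,2]<.09)]
r=cv2.minAreaRect((L[:,:2]*1000).astype(np.float32));print('loaf',r,L[:,2].max(),len(L))
L2=L[L[:,2]>.06];print('loaf>.06',cv2.minAreaRect((L2[:,:2]*1000).astype(np.float32)))
F=roi(W,415,470,0,185);F=F[(F[:,2]>.041)&(F[:,2]<.047)];print('fence',len(F),cv2.minAreaRect((F[:,:2]*1000).astype(np.float32)),F[:,2].mean())
E=roi(W,405,446,175,202);E=E[(E[:,2]>.041)&(E[:,2]<.047)];print('end',len(E),cv2.minAreaRect((E[:,:2]*1000).astype(np.float32)))
B=roi(W,240,510,0,250);B=B[(B[:,2]>.015)&(B[:,2]<.021)];B=B[(B[:,0]<.67)];print('board',cv2.minAreaRect((B[:,:2]*1000).astype(np.float32)))
# head
A=cloud(a).reshape(-1,3);S=cloud(b).reshape(-1,3)
for n,P in(('A',A),('S',S)):
  h=P[(P[:,2]>.2)&(abs(P[:,0]-.45)<.09)&(P[:,1]<-.3)&(P[:,1]>-.56)]
  print(n,len(h),np.round(np.percentile(h,[1,50,99],axis=0),3).tolist())
  np.save(f"h{n}.npy",h)
h=np.load("hA.npy")
# RANSAC-free: list cross-bins along y
for y in np.arange(-.53,-.34,.01):
  q=h[abs(h[:,1]-y)<.005]
  if len(q):print(round(y,3),len(q),np.round([q[:,0].min(),q[:,0].max(),np.percentile(q[:,2],10),np.median(q[:,2]),q[:,2].max()],3))
s=b["frame"][20:180,380:500,::-1];t=a["frame"][185:250,420:520,::-1]
cv2.imwrite("pics/cam.png",np.hstack([cv2.resize(s,(300,400)),cv2.resize(t,(500,400))]))
E
```

```text
loaf ((486.90093994140625, 193.6868896484375), (140.710693359375, 55.60487365722656), 74.45768737792969) 0.07847586705767112 7541
loaf>.06 ((486.4752197265625, 193.82479858398438), (140.71563720703125, 50.42717361450195), 74.54583740234375)
fence 1745 ((594.39111328125, 175.83770751953125), (190.34288024902344, 41.5750617980957), 78.73870086669922) 0.04341739856047641
end 360 ((555.82861328125, 80.92742919921875), (14.0423583984375, 35.92538833618164), 87.38261413574219)
board ((528.1322021484375, 177.6921844482422), (296.00262451171875, 258.814697265625), 87.40870666503906)
A 1059 [[0.42, -0.516, 0.263], [0.453, -0.449, 0.306], [0.486, -0.378, 0.39]]
S 981 [[0.418, -0.513, 0.253], [0.45, -0.437, 0.304], [0.483, -0.375, 0.388]]
-0.52 15 [0.421 0.46  0.298 0.309 0.314]
-0.51 69 [0.418 0.491 0.297 0.309 0.392]
-0.5 114 [0.417 0.49  0.294 0.309 0.394]
-0.49 156 [0.437 0.487 0.306 0.326 0.393]
-0.48 82 [0.439 0.485 0.284 0.303 0.385]
-0.47 29 [0.429 0.483 0.296 0.3   0.307]
-0.46 29 [0.427 0.471 0.297 0.312 0.318]
-0.45 70 [0.424 0.482 0.309 0.314 0.322]
-0.44 89 [0.422 0.482 0.304 0.312 0.319]
-0.43 80 [0.42  0.481 0.303 0.307 0.317]
-0.42 82 [0.418 0.479 0.298 0.304 0.314]
-0.41 85 [0.419 0.476 0.292 0.3   0.31 ]
-0.4 68 [0.424 0.473 0.281 0.29  0.306]
-0.39 51 [0.422 0.463 0.275 0.284 0.295]
-0.38 38 [0.424 0.462 0.274 0.28  0.288]
-0.37 2 [0.439 0.443 0.285 0.286 0.287]
```

View pics/cam.png

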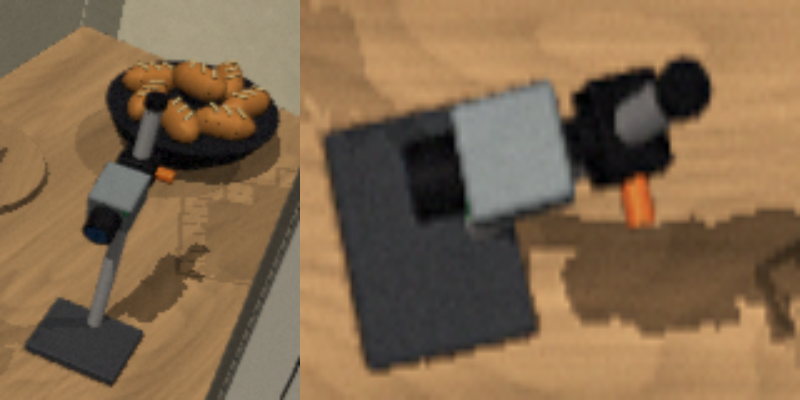

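The picture shows the camera head at (515,150) in the right panel. The lens barrel, at (430,180), points to world +y and slightly -x. The post top is at (685,85).

```bash
python3 - <<'E'
from h import *
import pickle
from scipy.optimize import least_squares
a,b=pickle.load(open("c.pkl","rb"))
A=np.load("hA.npy");S=np.load("hS.npy")
G=cloud(a)[190:250,420:495].reshape(-1,3);G=G[(G[:,2]>.011)&(G[:,2]<.022)]
C=cloud(b)[130:180,380:440].reshape(-1,3);C=C[(C[:,2]>.011)&(C[:,2]<.022)]
for g in(G,C):
  if len(g)>20:
    # trimmed main component
    g=g[(np.abs(g-np.median(g,0))<.11).all(1)];print('base',len(g),cv2.minAreaRect((g[:,:2]*1000).astype(np.float32)))
def sdf(p,P):
    o=p[:3];R=(Ro.from_euler('z',p[3])*Ro.from_euler('y',.35)).as_matrix()
    q=(P-o)@R
    d=np.abs(q-[p[4],0,0])-[.03,.029,.025]
    box=np.linalg.norm(np.maximum(d,0),axis=1)+np.minimum(d.max(1),0)
    e=np.stack([np.hypot(q[:,1],q[:,2])-.02,np.abs(q[:,0]-.04)-.04],1)
    cyl=np.linalg.norm(np.maximum(e,0),axis=1)+np.minimum(e.max(1),0)
    return np.minimum(box,cyl)
for n,P in(('A',A),('S',S),('AS',np.vstack([A,S]))):
    h=P[(P[:,1]>-.462)]
    for m,c in(('fix',[0]),('free',[])):
        x0=[.45,-.43,.29,1.83]
        f=(lambda p:sdf(np.r_[p,0],h)) if m=='fix' else (lambda p:sdf(p,h))
        r=least_squares(f,x0+([] if m=='fix' else [0]),loss='soft_l1',f_scale=.003)
        p=r.x;R=(Ro.from_euler('z',p[3])*Ro.from_euler('y',.35)).as_matrix()
        print(n,m,len(h),np.round(p,4),'rms',np.sqrt(np.mean(f(p)**2)).round(4),'focus',np.round(p[:3]+R[:,0]*.18,4))
P=np.vstack([A,S]);t=P[P[:,2]>.335];print('post',np.median(t,0))
E
```

```text
base 881 ((454.156982421875, -468.07647705078125), (150.75523376464844, 131.82835388183594), 14.68539810180664)
base 868 ((456.5197448730469, -462.19329833984375), (139.9029998779297, 124.79959869384766), 11.839632987976074)
A fix 589 [ 0.4518 -0.4366  0.2836  1.755 ] rms 0.0026 focus [ 0.4209 -0.2704  0.2219]
A free 589 [ 0.4558 -0.4577  0.2915  1.7538  0.0229] rms 0.0026 focus [ 0.425  -0.2914  0.2298]
S fix 596 [ 0.4518 -0.4356  0.2838  1.7695] rms 0.0034 focus [ 0.4184 -0.2698  0.2221]
S free 596 [ 0.4555 -0.4537  0.2906  1.7662  0.0197] rms 0.0017 focus [ 0.4226 -0.2879  0.2289]
AS fix 1185 [ 0.4518 -0.4358  0.2836  1.7644] rms 0.003 focus [ 0.4193 -0.2699  0.2219]
AS free 1185 [ 0.4553 -0.4539  0.2903  1.763   0.0196] rms 0.0022 focus [ 0.423  -0.2879  0.2286]
post [ 0.46130022 -0.49180837  0.38115636]
```

Request:
{"api": "send_rows", "payload": {"steps": "1 0.0205 0.0267 0 0 0 0;1 0.0205 0.0267 0 0 0 0;1 0 0 -0.04 0 0 0;1 0 0 -0.04 0 0 0;1 0 0 -0.04 0 0 0"}}

```text
clock: 2.33
eef_pos: [0.4877, 0.1933, 0.1561]
tool_rot: [0.796, 0.605, 0.002, 0.0]
ft_force: [-0.0, 0.1, -0.9]
grip_width: 0.0852
grasp_force: 0.0
```

Request:
{"api": "send_rows", "payload": {"steps": "1 0 0 -0.035 0 0 0;1 0 0 -0.035 0 0 0;1 0 0 -0.03 0 0 0;1 0 0 -0.025 0 0 0;1 0 0 0 0 0 0"}}

```text
clock: 2.75
eef_pos: [0.4824, 0.1908, 0.0267]
tool_rot: [0.797, 0.605, -0.005, -0.001]
ft_force: [-1.1, -0.3, -0.1]
grip_width: 0.0854
grasp_force: 0.0
```

Request:
{"api": "send_rows", "payload": {"steps": "-1 0 0 0 0 0 0;-1 0 0 0 0 0 0;-1 0 0 0 0 0 0;-1 0 0 0 0 0 0;-1 0 0 0 0 0 0"}}

```text
clock: 3.17
eef_pos: [0.4891, 0.194, 0.0339]
tool_rot: [0.796, 0.605, 0.002, 0.001]
ft_force: [-1.0, -1.4, 6.5]
grip_width: 0.0548
grasp_force: 67.0
```

Request:
{"api": "send_rows", "payload": {"steps": "-1 0.012 -0.005 0.001 0 0 0.045;-1 0.012 -0.006 0 0 0 0.045;-1 0.012 -0.006 0 0 0 0.045;-1 0.012 -0.006 0 0 0 0.045;-1 0.012 -0.006 0 0 0 0.045"}}

```text
clock: 3.58
eef_pos: [0.5481, 0.1649, 0.034]
tool_rot: [0.722, 0.692, 0.001, 0.0]
ft_force: [-2.1, -0.2, 3.1]
grip_width: 0.0549
grasp_force: 66.6
```

Request:
{"api": "send_rows", "payload": {"steps": "-1 0.004 -0.002 0 0 0 0;-1 0.004 -0.002 0 0 0 0;-1 0.003 -0.002 0 0 0 0;-1 0 0 0 0 0 0;-1 0 0 0 0 0 0"}}

```text
clock: 4.0
eef_pos: [0.559, 0.1592, 0.034]
tool_rot: [0.723, 0.691, 0.001, 0.0]
ft_force: [-0.6, 0.9, 5.6]
grip_width: 0.0551
grasp_force: 66.9
```

```bash
python3 - <<'E'
from h import *
import pickle
w=wrist();a=camera("top")
pickle.dump((w,a),open("c3.pkl","wb"))
o=get_obs();print(o["ft_force"],o["eef_pos"])
cv2.imwrite("pics/w3.png",np.hstack([cv2.resize(w["frame"][:,:,::-1],(480,300)),cv2.resize(a["frame"][155:245,205:315,::-1],(320,300))]))
E
```

```text
[-0.09237991 -0.30259068  5.30530923] [0.55895126 0.15913698 0.03394652]
```

View pics/w3.png

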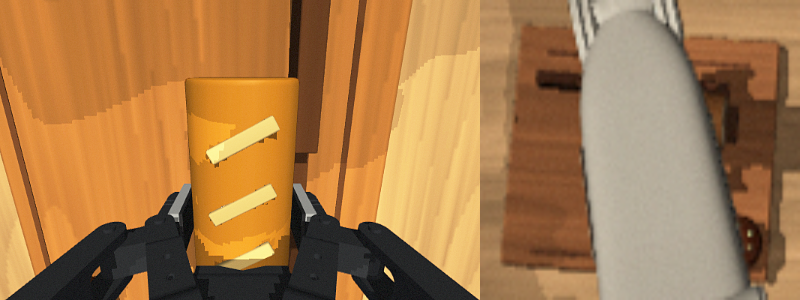

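The wrist view shows the loaf parallel to the fence, with its edge at (293,130) and the fence face at (297,110). I'll nudge into both stops until the force shows contact.

Request:
{"api": "send_rows", "payload": {"steps": "-1 0.001 0 0 0 0 0;-1 0 0 0 0 0 0;-1 0 -0.001 0 0 0 0;-1 0 -0.001 0 0 0 0;-1 0 0 0 0 0 0"}}

```text
clock: 4.52
eef_pos: [0.559, 0.1584, 0.034]
tool_rot: [0.723, 0.691, 0.002, -0.001]
ft_force: [-3.2, 3.1, 6.1]
grip_width: 0.0547
grasp_force: 67.0
```

```bash
python3 - <<'E'
from h import *
w=wrist();W=cloud(w)
L=W[60:330,240:420].reshape(-1,3)
T=L[(L[:,2]>.065)&(L[:,2]<.09)];r=cv2.minAreaRect((T[:,:2]*1000).astype(np.float32));print('loaf top',r)
print('left end y',np.percentile(T[:,1],99.8))
R=Ro.from_euler('z',-.046).as_matrix()[:2,:2];O=np.array([.5285,.189])
B=L.copy();B[:,:2]=(L[:,:2]-O)@R
# rows of board y between 0 and 40: far loaf edge and fence face
for y0 in(0,.01,.02,.03,.04):
    q=B[(abs(B[:,1]-y0)<.004)]
    l=q[(q[:,2]>.048)&(q[:,2]<.08)];f=q[(q[:,2]>.041)&(q[:,2]<.0455)]
    print(y0,'loaf x',np.round(np.percentile(l[:,0],[.5,99.5]),4) if len(l) else '', 'fence x',np.round(np.percentile(f[:,0],[1,99]),4) if len(f) else '')
l=B[(B[:,2]>.04)&(B[:,2]<.08)&(B[:,0]<.055)];print('loaf end board y',np.percentile(l[:,1],99.8))
o=get_obs();print(o["ft_force"],o["eef_pos"])
E
```

```text
loaf top ((562.601806640625, 186.0932159423828), (84.21885681152344, 64.42253112792969), 86.8895263671875)
left end y 0.22839115471218308
0 loaf x [0.0061 0.0583] fence x [0.0618 0.0723]
0.01 loaf x [0.0059 0.058 ] fence x [0.0616 0.0716]
0.02 loaf x [0.0061 0.058 ] fence x [0.0615 0.0709]
0.03 loaf x [0.0061 0.0581] fence x [0.0615 0.0702]
0.04 loaf x [0.0057 0.0589] fence x [0.0601 0.0693]
loaf end board y 0.040658036772342795
[-2.89289267  4.06267414  6.33954184] [0.55904317 0.15838939 0.03399725]
```

Request:
{"api": "send_rows", "payload": {"steps": "-1 0.001 -0.001 0 0 0 0;-1 0.001 -0.001 0 0 0 0;-1 0 0 0 0 0 0;-1 0 0 0 0 0 0;-1 0 0 0 0 0 0"}}

```text
clock: 4.98
eef_pos: [0.559, 0.1579, 0.034]
tool_rot: [0.723, 0.691, 0.001, -0.003]
ft_force: [-8.3, 8.1, 9.5]
grip_width: 0.0548
grasp_force: 67.5
```

Both stops push back firmly, and the position barely moved while the forces built to about 8 N each. So the loaf is squared up. I'll hold briefly, then work out the presentation pose.

Request:
{"api": "send_rows", "payload": {"steps": "-1 0 0 0 0 0 0;-1 0 0 0 0 0 0;-1 -0.001 0.001 0 0 0 0;-1 -0.001 0.001 0 0 0 0;-1 0 0 0 0 0 0"}}

```text
clock: 5.4
eef_pos: [0.559, 0.1579, 0.034]
tool_rot: [0.723, 0.691, 0.001, -0.0]
ft_force: [-3.1, 2.3, 8.0]
grip_width: 0.0547
grasp_force: 67.1
```

```bash
cat > plan.py <<'E'
from h import *
yb=-.046;Rb=Ro.from_euler('z',yb)
Lp=np.array([.5285,.189,0])+Rb.apply([.032,-.030,.018]);LR=Rb*Ro.from_euler('z',-np.pi/2)
tp=np.array([.559,.158,.034]);tR=Ro.from_quat([.723,.691,0.001,0])
rp=LR.inv().apply(tp-Lp);rR=LR.inv()*tR
Rc=Ro.from_euler('z',1.763)*Ro.from_euler('y',.35);F=np.array([.423,-.288,.2286])
GR=Rc*Ro.from_euler('z',np.pi)   # loaf goal rot
def goal(back): 
    p=F+Rc.apply([back,0,0])-GR.apply([.07,0,.029]);return p+GR.apply(rp),GR*rR
if __name__=="__main__":
    o=get_obs();print(np.round(o["ft_force"],1),np.round(o["eef_pos"],4),np.round(rp,4))
    cR=Ro.from_quat(o["tool_rot"])
    for b in(.1,0):
        p,R=goal(b);print(b,np.round(p,4),R.as_quat().round(3),'rotvec',np.round((R*cR.inv()).as_rotvec(),3),'shift',np.round(p-o["eef_pos"],4))
E
python3 plan.py
```

```text
[-3.1  2.3  8. ] [0.559  0.1579 0.034 ] [-0.0004 -0.0001  0.016 ]
0.1 [ 0.3932 -0.1352  0.1579] [-0.626 -0.76   0.11  -0.134] rotvec [-0.35  -0.026  0.236] shift [-0.1658 -0.2932  0.124 ]
0 [ 0.4111 -0.2274  0.1922] [-0.626 -0.76   0.11  -0.134] rotvec [-0.35  -0.026  0.236] shift [-0.1479 -0.3854  0.1583]
```

Request:
{"api": "send_rows", "payload": {"steps": "-1 0 0 0.01 0 0 0;-1 0 0 0.025 0 0 0;-1 0 0 0.035 0 0 0;-1 0 0 0.035 0 0 0;-1 0 0 0.035 0 0 0"}}

```text
clock: 5.82
eef_pos: [0.5579, 0.1559, 0.1734]
tool_rot: [0.723, 0.69, -0.001, -0.0]
ft_force: [0.4, 0.3, -2.6]
grip_width: 0.0544
grasp_force: 65.9
```

Request:
{"api": "send_rows", "payload": {"steps": "-1 -0.0166 -0.0293 -0.0016 -0.035 -0.0026 0.0236;-1 -0.0166 -0.0293 -0.0016 -0.035 -0.0026 0.0236;-1 -0.0166 -0.0293 -0.0016 -0.035 -0.0026 0.0236;-1 -0.0166 -0.0293 -0.0016 -0.035 -0.0026 0.0236;-1 -0.0166 -0.0293 -0.0016 -0.035 -0.0026 0.0236"}}

```text
clock: 6.23
eef_pos: [0.4745, 0.0085, 0.1644]
tool_rot: [0.678, 0.729, -0.057, 0.068]
ft_force: [0.3, 0.1, -2.5]
grip_width: 0.0546
grasp_force: 65.9
```

Request:
{"api": "send_rows", "payload": {"steps": "-1 -0.0166 -0.0293 -0.0016 -0.035 -0.0026 0.0236;-1 -0.0166 -0.0293 -0.0016 -0.035 -0.0026 0.0236;-1 -0.0166 -0.0293 -0.0016 -0.035 -0.0026 0.0236;-1 -0.0166 -0.0293 -0.0016 -0.035 -0.0026 0.0236;-1 -0.0166 -0.0293 -0.0016 -0.035 -0.0026 0.0236"}}

```text
clock: 6.65
eef_pos: [0.3914, -0.1377, 0.1564]
tool_rot: [0.626, 0.76, -0.111, 0.135]
ft_force: [-0.1, -0.3, -2.9]
grip_width: 0.0546
grasp_force: 65.9
```

```bash
python3 plan.py; python3 - <<'E'
from h import *
import pickle
a=camera("top");b=camera("side");w=wrist();pickle.dump((w,a,b),open("c4.pkl","wb"))
cv2.imwrite("pics/p4.png",np.vstack([np.hstack([cv2.resize(a["frame"][150:260,360:520,::-1],(400,275)),cv2.resize(b["frame"][20:240,280:600,::-1],(400,275))]),np.hstack([cv2.resize(w["frame"][:,:,::-1],(480,300)),np.zeros((300,320,3),np.uint8)])]))
E
```

```text
[-0.1 -0.3 -2.9] [ 0.3914 -0.1377  0.1564] [-0.0004 -0.0001  0.016 ]
0.1 [ 0.3932 -0.1352  0.1579] [-0.626 -0.76   0.11  -0.134] rotvec [ 0.003 -0.001  0.   ] shift [0.0018 0.0025 0.0016]
0 [ 0.4111 -0.2274  0.1922] [-0.626 -0.76   0.11  -0.134] rotvec [ 0.003 -0.001  0.   ] shift [ 0.0197 -0.0897  0.0359]
```

View pics/p4.png

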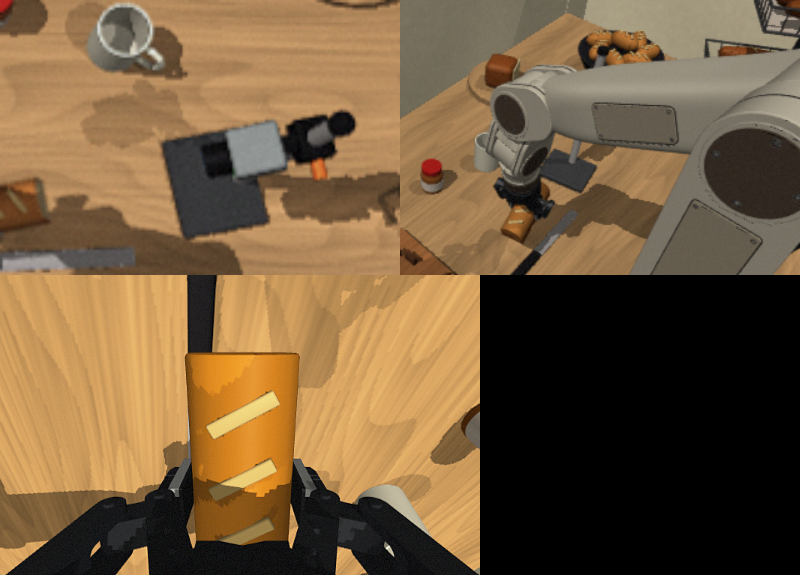

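The top crop shows the loaf's cut end at (40,205), facing the lens at (205,158). The wrist view shows the grip unchanged. Now the final approach along the viewing line.

Request:
{"api": "send_rows", "payload": {"steps": "-1 0.005 -0.025 0.01 0 0 0;-1 0.005 -0.025 0.01 0 0 0;-1 0.005 -0.02 0.008 0 0 0;-1 0.003 -0.013 0.005 0 0 0;-1 0.001 -0.004 0.002 0 0 0"}}

```text
clock: 7.22
eef_pos: [0.4136, -0.2251, 0.1928]
tool_rot: [0.627, 0.759, -0.11, 0.136]
ft_force: [-0.1, 0.6, -4.2]
grip_width: 0.0545
grasp_force: 65.9
```

```bash
python3 plan.py; python3 - <<'E'
from h import *
import pickle
from plan import Rc,F
a=camera("top");b=camera("side")
cv2.imwrite("pics/p5.png",np.hstack([cv2.resize(a["frame"][180:250,380:520,::-1],(400,200)),cv2.resize(b["frame"][20:220,300:500,::-1],(400,400))[:200*1] if 0 else cv2.resize(b["frame"][40:140,300:500,::-1],(400,200))]))
for n,c in(('top',a),('side',b)):
    W=cloud(c).reshape(-1,3);q=Rc.inv().apply(np.nan_to_num(W,nan=9)-F)
    f=c["frame"].reshape(-1,3).astype(int)
    t=(abs(q[:,1])<.04)&(abs(q[:,2])<.04)
    l=q[t&(q[:,0]>-.03)&(q[:,0]<.1)];k=q[t&(q[:,0]<-.06)&(q[:,0]>-.15)]
    print(n,'loaf',len(l),np.round(np.percentile(l,[1,50,99],axis=0),3).tolist() if len(l) else '', 'lens',len(k),np.round(np.percentile(k,[1,50,99],axis=0),3).tolist() if len(k) else '')
E
```

```text
[-0.1  0.6 -4.2] [ 0.4136 -0.2251  0.1928] [-0.0004 -0.0001  0.016 ]
0.1 [ 0.3932 -0.1352  0.1579] [-0.626 -0.76   0.11  -0.134] rotvec [0.003 0.003 0.003] shift [-0.0204  0.0898 -0.0349]
0 [ 0.4111 -0.2274  0.1922] [-0.626 -0.76   0.11  -0.134] rotvec [0.003 0.003 0.003] shift [-0.0025 -0.0024 -0.0006]
top loaf 382 [[-0.0, -0.028, -0.023], [0.025, 0.005, 0.024], [0.06, 0.031, 0.037]] lens 275 [[-0.15, -0.027, -0.006], [-0.131, 0.003, 0.021], [-0.102, 0.029, 0.031]]
side loaf 280 [[0.006, -0.038, -0.019], [0.083, 0.011, 0.024], [0.099, 0.039, 0.036]] lens 304 [[-0.148, -0.015, -0.017], [-0.125, 0.008, 0.017], [-0.098, 0.03, 0.028]]
```

View pics/p5.png

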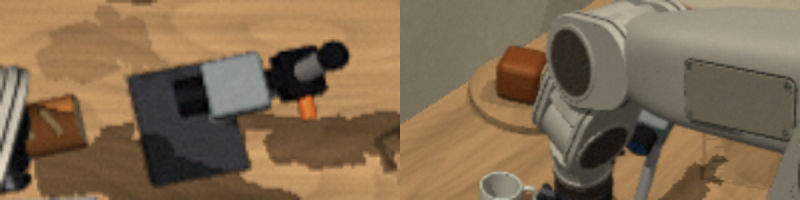

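The top crop shows the cut face at (85,120), square to the lens at (178,97). The depth readings put the lens front 100 mm ahead of the cut face, with the two centred to about 3 mm. I'll settle it and hand in.

Request:
{"api": "send_rows", "payload": {"steps": "-1 -0.001 0 0 0 0 0;-1 0 0 0 0 0 0;-1 0 0 0 0 0 0;-1 0 0 0 0 0 0;-1 0 0 0 0 0 0"}}

```text
clock: 7.73
eef_pos: [0.411, -0.223, 0.1911]
tool_rot: [0.626, 0.76, -0.111, 0.134]
ft_force: [-0.4, -0.2, -2.3]
grip_width: 0.0548
grasp_force: 65.9
```

```bash
python3 plan.py|tail -1; python3 -c "
from workcell import *
o=get_obs();print(abs(o['joint_vel']).max(),o['grasp_force']);print(job_done())"
```

```text
0 [ 0.4111 -0.2274  0.1922] [-0.626 -0.76   0.11  -0.134] rotvec [ 0.001 -0.001 -0.   ] shift [ 0.0001 -0.0044  0.0012]
0.0042800103413576235 65.92905163764954
the job is handed in; nothing more can be done
None
```

The loaf was squared against the fence and end block, then lifted, and the job was handed in with it held steady at the lens; I measured its cut face centred and about 100 mm away, within about 5 mm, but no verdict was returned.

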